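# Fetch the safety rule from under the sliding tray

### The arm

A 6-joint arm with a two-finger parallel gripper is mounted at the origin on the work surface. World frame = base frame: x ahead of the robot, y to its left, z up, the work surface at z = 0. Lengths are in m, angles in rad, forces in N, time in s.
With the tool pointing down it reaches from about 0.425 to 0.95 m from the base axis. Payload 14.7 kg.
Tool frame: the origin (TCP) lies between the finger pads; the fingertips stand 17 mm ahead of it and the grasp point (between the pads) lies 2 mm behind it; z points along the fingers, y is the direction in which the jaws open and shut (so a half turn about z gives the same grasp; the last joint's range is limited). The gripper opens to 85 mm and grips with 20 to 120 N. Pads are 22 mm wide; open, the fingers measure 114 mm over their backs; the gripper's body (76 mm by 85 mm) begins 54 mm behind the grasp point. The pads swing forward as they close: fully open they stand 13 mm farther back than shut.
Start: joints at [-1.336, 0.48, 1.596, -0, 1.065, -0.047], TCP at [0.181, -0.624, 0.248] pointing down, gripper open.
Joint ranges: [-2.75, 2.75], [-0.82, 2.05], [0.23, 2.67], [-1.56, 4.7], [0.09, 2.69], [-2.92, 2.92]. Speed limits (rad/s): [1.89, 1.89, 2.39, 3.01, 3.01, 3.01].

### API

Orientations are given as a unit quaternion [w, x, y, z].
In Python, from workcell import * gives the robot as it stands.
- The arm moves only by the tool move_arm, never from a script. Its argument "rows" is one flat list of numbers, 5 for each row, row after row: the opening, from -1 (shut) to 1 (fully open), so that 0 is half open, then the shift along the tool's x, y, z in mm, then the turn about the tool's z in degrees. A call has exactly 5 rows; each row shifts and turns the commanded pose from where the row before left it, along the tool's axes as they then stand; what a row does not reach is not made up. A row lasts 1/10 s, in which the tool goes at most 50 mm and 8.59 degrees, less where a joint would pass 70% of its speed; a pose out of reach is approached as far as the arm can. A call is refused whole if a number of a shift passes 50 or a number of a turn 8.59, either way. A call with a gripper value outside its range is refused whole. The fingers move at their own pace and stop on an object; "squeeze" is the grip in N (left out, the last holds). Time passes only in rows, so rows that do not move let the fingers close, or fill a call up. It gives the time, the measured TCP pose, the force and the opening at its end, in the units of the state.
- sense(): the state, without advancing time (a new reading comes with each control period).
- camera(name): name is "scene" or "top" or "wrist"; returns a dict with "color" (420x560x3 uint8, blue, green, red), "camera_matrix" (3x3 intrinsics, pixels), "eye" and "attitude" of the camera in the world. Camera axes: x right, y down, z forward; pixel columns grow to the right and rows downward; lengths in m; the calibration is good to about 2 mm. A picture is of the moment at which its call begins. There is no depth.
- hand_in(): hands the job in, once; it reports no verdict.
The state is a dict: "clock": time; "joint_positions": joint angles; "qd": joint speeds; "joint_efforts": joint torques, N m; "position": TCP position; "ee_rot": TCP orientation; "wrist_force": force on the tool from outside, world axes, zero at the start; "moment": the same for the moment, N m; "finger_gap": opening from 0.0 (shut) to 1.0 (fully open).
Only numpy, scipy, OpenCV 4.12 (cv2) and the standard library are available. Lean on these libraries where they do the work, as an engineer would, in place of code of your own. Each camera call takes 0.05 s, during which the arm holds its last target.

### The job

Push the grey sliding tray of the blue tool box all the way away from the low lip, until its spring catch clicks home, and leave it latched. Then take the safety rule out of the box: it is longer than the opening, so tip it up and draw it out slantwise over the low lip, without jamming it against the box or tray, and carry it over to the green cutting mat. Finish while still holding it there, still and level, with its middle over the middle of the mat and about 10 cm above it, and leave everything else on the bench where it is.

Things in the scene. Friction and masses are not known exactly. Their poses are not given: they have to be found in the camera images.
- caddy: Blue steel tool box, open at the top, fixed to the bench; origin at the centre of its underside, z up, y along the box. Outside 178 (x) x 348 (y) mm, inside 170 x 340; black inner floor 10 mm above the bench. Walls 4 mm thick, 72 mm high, but the +y end is only a lip (see lip). With the tray latched the opening above runs from y = -20 to y = +170 mm.
- lip (a point): Middle of the top of the low lip at the box's +y end, 62 mm above the bench: a steel rolled rim, 8 mm round, along the box's x, 172 mm from the box's centre. Axes as the box's.
- tray (a joint): How far (m) the grey tray has slid on the tops of the long walls towards the box's -y end: 0 is nearest to the lip, 0.115 hard against its stop. It slides stiffly (about 2 N) and stays where left. From 0.102 the spring catch resists with some 5 N more, at 0.109 it gives, and from 0.112 it draws the tray home; latched it reads 0.115.
- tray_end (a point): Middle of the outer face of the tray's +y end wall, 87 mm above the bench; axes as the box's. Push this face towards the box's -y. The wall is 194 mm long, from 74 to 101 mm above the bench, with a short orange strip on top (to 110 mm). Tray: 150 mm along y, 206 mm wide, underside 74 mm above the bench, contents (markers, tape measure) no higher than 110 mm.
- rule_center (a point): Centre and balance point of the safety rule, 10 mm above its underside. Aluminium, 300 (y) x 45 (x) x 4 mm, with an orange grip rib along its middle, 16 mm wide, 290 mm long, top 20 mm above the underside; about 150 g; z up when flat. It starts flat on the box's floor, along the box, partly under the tray; grip it across the rib.
- rule_end_a (a point): Middle of the rule's +y end face, 10 mm above its underside, 150 mm from the centre. At the start it is the end near the box's lip.
- rule_end_b (a point): Middle of the rule's -y end face, 10 mm above its underside, 150 mm from the centre. At the start it is the end below the tray.
- mat: Green cutting mat with a white grid, fixed flat on the bench, 300 mm along its x, 220 mm along its y, 3 mm thick. Origin at the centre of its underside; z up.
- tape_roll: Bystander: roll of clear brown packing tape lying flat, 104 mm across, 48 mm high. Origin at the centre of its underside.
- label_roll: Bystander: white roll of labels standing on its end, 90 mm across, 60 mm high. Origin at the centre of its underside.
- mug: Bystander: white mug, 82 mm across, 92 mm high. Origin at the centre of its underside.
- knife: Bystander: red safety knife lying on the far edge of the cutting mat, 22 x 140 x 17 mm. Origin on its underside, near its middle.
- tape_gun: Bystander: hand tape dispenser lying on its side, about 210 x 110 mm, 57 mm high. Origin on its underside, near its middle.
- pen_pot: Bystander: black pot of pens, 76 mm across, 140 mm high with the pens. Origin at the centre of its underside.
- rule: The safety rule itself (see rule_center); origin at the centre of its underside.

How it is judged:
On the way, in this order (a step that is already met when the one before it is completed fails the run):
1. the tray is pushed home and its spring catch has engaged, the rule still lying in the box (value of joint tray above 0.112 m and z of each of rule_end_a, rule_end_b in the frame of caddy below 0.064 m), for 0.2 s.
2. the rule slants through the opening: one end out over the lip, the other still below the tray (value of joint tray above 0.112 m and z of rule_end_a in the frame of caddy above 0.074 m and y of rule_end_a in the frame of caddy above 0.172 m and z of rule_end_b in the frame of caddy below 0.064 m and y of rule_end_b in the frame of caddy below -0.022 m).
At the end, for the whole second after the job is handed in: The tray is latched (0.112 m or more); the rule is held by the fingers alone, still, level to within 0.25 rad, its centre 55 to 175 mm above the bench and within 60 mm of the mat's centre seen from above, both ends at least 45 mm up (value of joint tray above 0.112 m and horizontal distance between rule_center and mat below 0.06 m and height (world z) of rule_center between 0.055 and 0.175 m and height (world z) of each of rule_end_a, rule_end_b above 0.045 m and angle between rule_center's own z axis and vertical below 0.25 rad and contact force between the fingers and rule above 1 N and contact force between rule and caddy below 0.2 N and contact force between rule and mat below 0.2 N and contact force between rule and knife below 0.2 N and linear speed of rule below 0.03 m/s); the arm keeps its last pose, push and grip.
It fails at once if the rule is jammed against the box or tray (over 40 N) (contact force between rule and caddy above 40 N).
It fails at once if a bystander is shoved more than 30 mm (distance of any of tape_roll, label_roll, mug, knife, tape_gun, pen_pot from where it was at the start of the episode above 0.03 m).
It also fails if it takes over 56 s, if anything falls off the work surface, if the arm or the gripper's body presses on something with over 40 N, if the wrist force passes 120 N, or if a joint passes its speed limit or range.

## Working session

There is one attempt and no reset: what is moved stays moved. The work goes in short steps, Python scripts to look and compute and a tool call to move; the robot and the scene stay as the last step left them, time stands still between calls to the robot, and variables do not carry over. Pictures are saved under pics/ and viewed, and the job is handed in when it is done.

Besides the shell and the picture viewer there is one more tool, called as name(argument=value, ...) on one line, values as JSON. move_arm: Moves the arm, as the interface text tells. Its arguments: {"type":"object","properties":{"rows":{"type":"array"},"squeeze":{"type":"number"}},"required":["rows"]}

```bash
ls; mkdir -p pics
cat > h.py <<'E'
from workcell import *
import numpy as np, cv2
from scipy.spatial.transform import Rotation as R
def snap(n,f):
    c=camera(n); cv2.imwrite('pics/'+f,c['color']); return c
E
python3 - <<'E'
from h import *
s=sense()
for k in s: print(k,s[k])
for n in ['scene','top','wrist']:
    c=snap(n,n+'0.png'); print(n,c['camera_matrix'],c['eye'],c['attitude'])
E
```

```text
pics
clock 0.0
joint_positions [-1.33559965e+00  4.80831914e-01  1.59687774e+00 -2.88844960e-06
  1.06507781e+00 -4.65843631e-02]
qd [ 1.50917697e-03 -9.79137581e-04  3.42644799e-04  9.17765788e-04
 -1.59520731e-03  6.17891004e-06]
joint_efforts [ 4.09107117e-03 -9.50638461e+01 -4.30178082e+01 -3.64685604e-05
  1.24305894e-02  9.46723191e-06]
position [ 0.18068207 -0.62397919  0.24767088]
ee_rot [-5.94629978e-04  9.90091062e-01  1.40425537e-01 -5.75127723e-05]
wrist_force [ 0.37993383  0.66178703 -0.04460422]
moment [-0.01385174  0.03794203 -0.03919744]
finger_gap 1.006675853187945
scene [[528.6328446    0.         286.63849246]
 [  0.         528.6328446  211.56512379]
 [  0.           0.           1.        ]] [1.3816158  0.94692989 1.08683694] [-0.14027914  0.28116403  0.85325543 -0.41620153]
top [[424.05724242   0.         275.85341666]
 [  0.         424.05724242 212.8345034 ]
 [  0.           0.           1.        ]] [ 0.52952433 -0.04311537  1.33739937] [ 0.01976271 -0.69982326  0.71366163 -0.02332184]
wrist [[353.51096553   0.         282.81689892]
 [  0.         353.51096553 208.14615508]
 [  0.           0.           1.        ]] [ 0.25159579 -0.60364972  0.37383872] [ 0.11680766  0.79075148 -0.59433144 -0.08853365]
```

View pics/scene0.png

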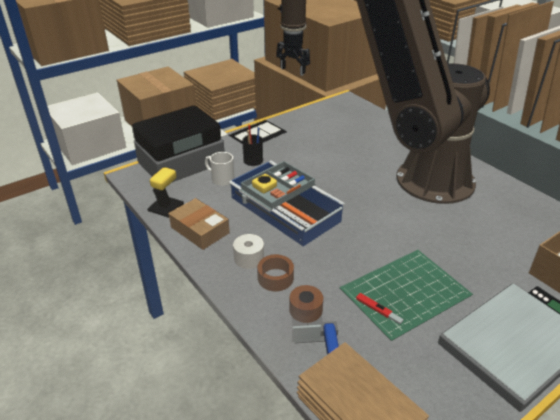

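View pics/top0.png

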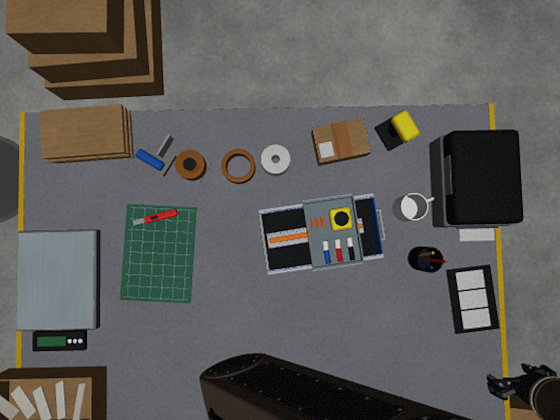

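View pics/wrist0.png

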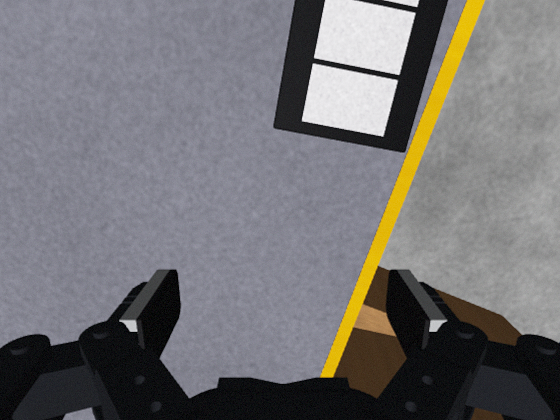

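The top view shows the blue box around px (260–383, 195–273), its low lip at the left (world +y), and the tray partly over it. The mat is around (120–197, 205–303), with the knife at its far edge. Next I'll enlarge both.

Run:
```python
import cv2
i=cv2.imread('pics/top0.png')
cv2.imwrite('pics/box_z.png',cv2.resize(i[185:285,250:390],None,fx=5.5,fy=5.5,interpolation=cv2.INTER_CUBIC))
cv2.imwrite('pics/mat_z.png',cv2.resize(i[195:315,110:210],None,fx=5,fy=5,interpolation=cv2.INTER_CUBIC))
```

```text
(no output)
```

View pics/box_z.png

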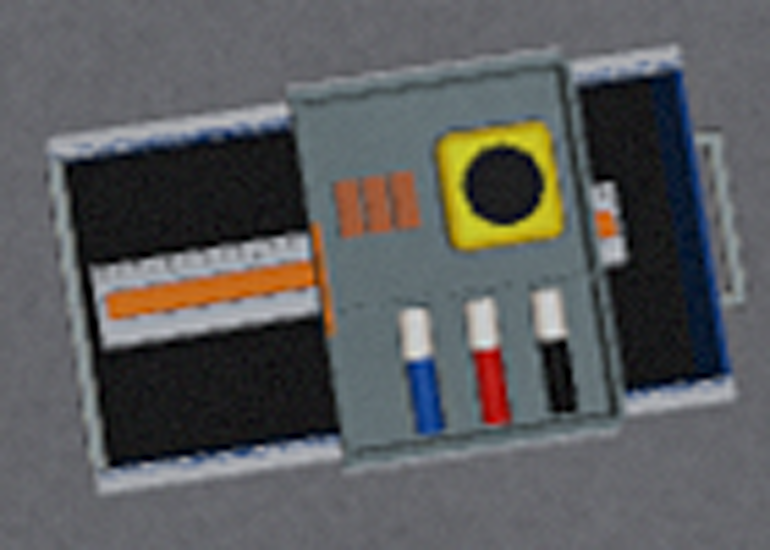

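View pics/mat_z.png

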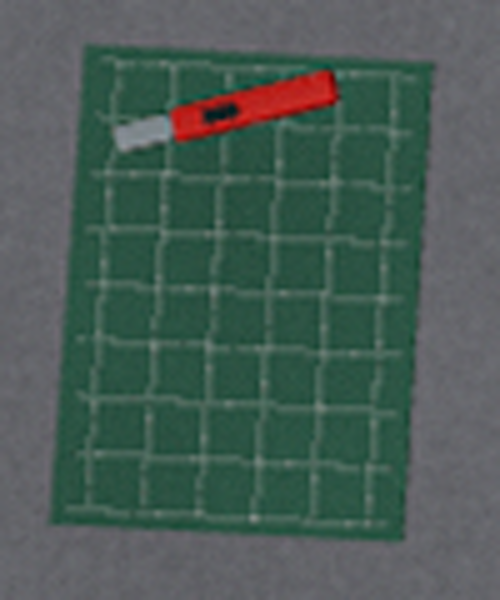

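In the enlarged crop the outer wall-top corners are at (48,142), (100,492), (735,395) and (680,48). The tray's front wall top runs (288,88)–(343,468) and the rule's end A runs (92,268)–(103,348). The mat corners are (85,45), (435,63), (403,541) and (50,523).

```bash
cat >> h.py <<'E'
def ray(c,u,v,z):
    K=c['camera_matrix'];q=c['attitude'];Rm=R.from_quat([q[1],q[2],q[3],q[0]]).as_matrix()
    d=Rm@np.linalg.solve(K,[u,v,1.]);e=np.array(c['eye']);return e+d*(z-e[2])/d[2]
def proj(c,p):
    K=c['camera_matrix'];q=c['attitude'];Rm=R.from_quat([q[1],q[2],q[3],q[0]]).as_matrix()
    x=K@(Rm.T@(np.atleast_2d(p)-c['eye']).T);return (x[:2]/x[2]).T
E
python3 - <<'E'
from h import *
c=camera('top')
o=lambda p,z:ray(c,250+(p[0]+.5)/5.5-.5,185+(p[1]+.5)/5.5-.5,z)
C=[o(p,.072) for p in [(48,142),(100,492),(735,395),(680,48)]]
C=np.array(C);print(C)
for a in range(4): print(np.linalg.norm(C[a]-C[(a+1)%4]))
d=(C[0]+C[1]-C[2]-C[3])[:2];print('center',C.mean(0),'yaw of +y dir',np.degrees(np.arctan2(d[1],d[0])))
t=np.array([o(p,.101) for p in [(288,88),(343,468)]]);print('tray',t,t.mean(0))
e=np.array([o(p,.014) for p in [(92,268),(103,348)]]);print('rule a',e,e.mean(0))
e=np.array([o(p,.014) for p in [(618,182),(628,265)]]);print('rule b',e,e.mean(0))
m=lambda p:ray(c,110+p[0]/5,195+p[1]/5,.003)
M=np.array([m(p) for p in [(85,45),(435,63),(403,541),(50,523)]]);print('mat',M.mean(0),M)
E
```

```text
[[ 0.61495201  0.00203059  0.072     ]
 [ 0.42544804 -0.02272588  0.072     ]
 [ 0.47063866 -0.36699424  0.072     ]
 [ 0.65965465 -0.34358346  0.072     ]]
0.1911142016064319
0.34722168036639073
0.1904602596787251
0.34849303857765446
center [ 0.54267334 -0.18281825  0.072     ] yaw of +y dir 97.423943508455
tray [[ 0.63931233 -0.12717938  0.101     ]
 [ 0.43782057 -0.15145066  0.101     ]] [ 0.53856645 -0.13931502  0.101     ]
rule a [[ 0.54682501 -0.01959764  0.014     ]
 [ 0.50151262 -0.0249882   0.014     ]] [ 0.52416881 -0.02229292  0.014     ]
rule b [[ 0.58978454 -0.31949123  0.014     ]
 [ 0.54254745 -0.32365576  0.014     ]] [ 0.56616599 -0.32157349  0.014     ]
mat [0.4912043  0.31862524 0.003     ] [[0.64788689 0.41787367 0.003     ]
 [0.63223672 0.19756956 0.003     ]
 [0.33457797 0.21995077 0.003     ]
 [0.35011565 0.43910695 0.003     ]]
```

```bash
cat >> h.py <<'E'
BC=np.array([.5427,-.1828,0]);BY=np.radians(7.4)
BR=R.from_euler('z',BY).as_matrix()
b2w=lambda p:BC+BR@np.array(p); w2b=lambda p:BR.T@(np.array(p)-BC)
def pose():
    s=sense();q=s['ee_rot'];return s,np.array(s['position']),R.from_quat([q[1],q[2],q[3],q[0]]).as_matrix()
def st():
    s,p,T=pose();y=np.degrees(np.arctan2(T[1,0],T[0,0]))
    print('t',round(s['clock'],2),'box',w2b(p).round(4),'world',p.round(4),'xyaw',y.round(2),'tilt',np.degrees(np.arccos(-T[2,2])).round(2),'F_box',(BR.T@s['wrist_force']).round(2),'M',np.round(s['moment'],2),'gap',round(s['finger_gap'],3));return s,p,T,y
def plan(target,yaw,n,g):
    s,p,T,y=st(); dt=(yaw-y+180)%360-180
    d=(np.array(target)-p)/n; ry=dt/n
    for i in range(n):
        Ti=R.from_euler('z',y+ry*i,degrees=True).as_matrix()@np.diag([1,-1,-1])
        v=Ti.T@d; print([g]+v.round(1).tolist() if 0 else [g]+[round(k*1000,1) for k in v]+[round(-ry,2)])
E
python3 - <<'E'
from h import *
plan(b2w([0,.095,.16]),97.4,15,-1)
E
```

```text
t 0.2 box [-0.4158 -0.391   0.2479] world [ 0.1807 -0.6241  0.2479] xyaw 16.15 tilt 0.04 F_box [-0.49 -0.21  0.37] M [0.03 0.   0.01] gap 1.0
[-1, np.float64(32.3), np.float64(-27.8), np.float64(5.9), np.float64(-5.42)]
[-1, np.float64(34.8), np.float64(-24.6), np.float64(5.9), np.float64(-5.42)]
[-1, np.float64(37.0), np.float64(-21.2), np.float64(5.9), np.float64(-5.42)]
[-1, np.float64(38.8), np.float64(-17.7), np.float64(5.9), np.float64(-5.42)]
[-1, np.float64(40.3), np.float64(-13.9), np.float64(5.9), np.float64(-5.42)]
[-1, np.float64(41.4), np.float64(-10.0), np.float64(5.9), np.float64(-5.42)]
[-1, np.float64(42.2), np.float64(-6.1), np.float64(5.9), np.float64(-5.42)]
[-1, np.float64(42.6), np.float64(-2.1), np.float64(5.9), np.float64(-5.42)]
[-1, np.float64(42.6), np.float64(2.0), np.float64(5.9), np.float64(-5.42)]
[-1, np.float64(42.2), np.float64(6.0), np.float64(5.9), np.float64(-5.42)]
[-1, np.float64(41.5), np.float64(9.9), np.float64(5.9), np.float64(-5.42)]
[-1, np.float64(40.3), np.float64(13.8), np.float64(5.9), np.float64(-5.42)]
[-1, np.float64(38.9), np.float64(17.5), np.float64(5.9), np.float64(-5.42)]
[-1, np.float64(37.0), np.float64(21.1), np.float64(5.9), np.float64(-5.42)]
[-1, np.float64(34.9), np.float64(24.5), np.float64(5.9), np.float64(-5.42)]
```

move_arm(rows=[-1,32,-28,3,-5.4,-1,35,-25,3,-5.4,-1,37,-21,3,-5.4,-1,39,-18,3,-5.4,-1,40,-14,3,-5.4], squeeze=20)

```text
clock: 0.7
position: [0.2975, -0.4438, 0.2331]
ee_rot: [-0.0, 0.929, 0.369, 0.0]
wrist_force: [0.5, 0.1, 0.6]
finger_gap: 0.145
```

move_arm(rows=[-1,41,-10,3,-5.4,-1,42,-6,3,-5.4,-1,43,-2,3,-5.4,-1,43,2,3,-5.4,-1,42,6,3,-5.4])

```text
clock: 1.2
position: [0.4147, -0.2656, 0.2183]
ee_rot: [0.0, 0.817, 0.576, 0.0]
wrist_force: [0.4, 0.1, 1.0]
finger_gap: 0.0
```

move_arm(rows=[-1,42,10,3,-5.4,-1,40,14,3,-5.4,-1,39,18,3,-5.4,-1,37,21,3,-5.4,-1,35,25,3,-5.4])

```text
clock: 1.7
position: [0.533, -0.0872, 0.2032]
ee_rot: [0.0, 0.66, 0.751, -0.0]
wrist_force: [-0.3, -0.6, 0.5]
finger_gap: 0.001
```

```bash
sed -i 's/print(\[g\].*$/print([g]+[float(round(k*1000,1)) for k in v]+[float(round(-ry,2))])/' h.py
python3 - <<'E'
from h import *
plan(b2w([0,.085,.097]),97.4,4,-1)
c=snap('wrist','w1.png')
E
```

```text
t 1.7 box [0.0027 0.0961 0.2032] world [ 0.533  -0.0872  0.2032] xyaw 97.37 tilt 0.0 F_box [-0.41 -0.57  0.52] M [-0.08 -0.    0.02] gap 0.001
[-1, -2.8, -0.7, 26.6, -0.01]
[-1, -2.8, -0.7, 26.6, -0.01]
[-1, -2.8, -0.7, 26.6, -0.01]
[-1, -2.8, -0.7, 26.6, -0.01]
```

View pics/w1.png

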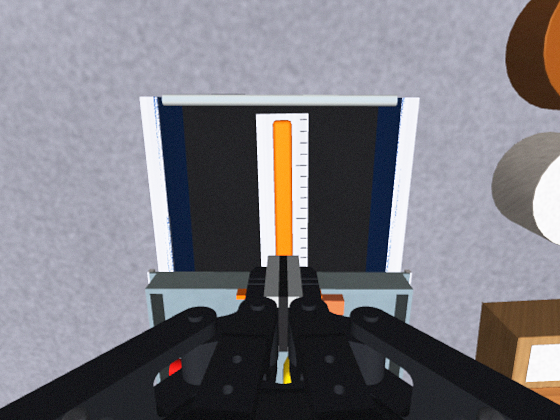

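The wrist view shows the box square to the gripper. The rolled lip runs (162,100)–(398,100), the rule's end A is at (257–308, 114), its rib is centred at column 283, and the tray front wall's top is at row ~273–280. I'll compare these with the model.

Run:
```python
from h import *
c=camera('wrist')
for n,u,v,z in [('lipL',162,100,.062),('lipR',398,100,.062),('ruleL',257,114,.014),('ruleR',308,114,.014),('rib end',282,121,.030),('rib near',284,250,.03),('trayL',150,273,.101),('trayR',409,273,.101),('wallL',148,98,.072),('wallR',412,98,.072)]:
    print(n,w2b(ray(c,u,v,z)).round(4))
```

```text
lipL [-0.0812  0.174   0.062 ]
lipR [0.0893 0.1751 0.062 ]
ruleL [-0.0161  0.1631  0.014 ]
ruleR [0.0279 0.1634 0.014 ]
rib end [0.0055 0.1582 0.03  ]
rib near [0.0081 0.0432 0.03  ]
trayL [-0.0879  0.0558  0.101 ]
trayR [0.0969 0.0569 0.101 ]
wallL [-0.0876  0.1752  0.072 ]
wallR [0.0958 0.1765 0.072 ]
```

move_arm(rows=[-1,-3,0,26,0,-1,-3,-1,26,0,-1,-2,-1,26,0,-1,-2,-1,26,0,-1,0,0,2,0])

```text
clock: 2.3
position: [0.5286, -0.0992, 0.0948]
ee_rot: [-0.002, 0.662, 0.75, -0.001]
wrist_force: [0.5, -0.3, 0.4]
finger_gap: 0.005
```

```bash
sed -i 's/^BC=.*/BC=np.array([.5427,-.1828,0])+np.array([.0037,.0025,0])/' h.py
python3 - <<'E'
from h import *
st()
E
```

```text
Traceback (most recent call last):
  File "h.py", line 13, in <module>
    BR=R.from_euler('z',BY).as_matrix()
                        ^^
NameError: name 'BY' is not defined. Did you mean: 'BC'?
```

move_arm(rows=[-1,-10,0,0,0,-1,-10,0,0,0,-1,-10,0,0,0,-1,-10,0,0,0,-1,-10,0,0,0])

```text
clock: 2.8
position: [0.5373, -0.1499, 0.098]
ee_rot: [0.001, 0.662, 0.75, 0.0]
wrist_force: [1.1, 2.3, 1.0]
finger_gap: -0.001
```

Run:
```python
from h import *
st()
c=snap('wrist','w2.png')
```

```text
Traceback (most recent call last):
  File "h.py", line 13, in <module>
    BR=R.from_euler('z',BY).as_matrix()
                        ^^
NameError: name 'BY' is not defined. Did you mean: 'BC'?
```

```bash
sed -i 's/^BC=.*/BC=np.array([.5427,-.1828,0])+np.array([.0037,.0025,0]);BY=np.radians(7.4)/' h.py
python3 - <<'E'
from h import *
st()
c=snap('wrist','w2.png')
E
```

```text
t 2.8 box [-0.0051  0.0314  0.098 ] world [ 0.5373 -0.1499  0.098 ] xyaw 97.12 tilt 0.07 F_box [1.39 2.11 1.01] M [ 0.39 -0.13  0.02] gap -0.001
```

View pics/w2.png

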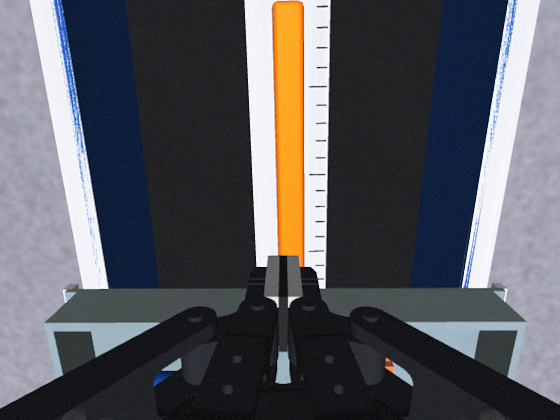

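The fingers are on the tray's end wall and the force is about 2 N, so it is sliding as expected. I'll keep pushing.

move_arm(rows=[-1,-8,0,0,0,-1,-8,0,0,0,-1,-7,0,0,0,-1,-4,0,0,0,-1,-3,0,0,0])

```text
clock: 3.35
position: [0.5406, -0.1789, 0.0972]
ee_rot: [-0.0, 0.662, 0.75, -0.0]
wrist_force: [0.4, 2.9, 0.7]
finger_gap: -0.003
```

move_arm(rows=[-1,-2,0,0,0,-1,-2,0,0,0,-1,-2,0,0,0,-1,-2,0,0,0,-1,0,0,0,0])

```text
clock: 3.85
position: [0.5417, -0.1864, 0.0973]
ee_rot: [0.0, 0.662, 0.75, -0.0]
wrist_force: [0.1, -1.4, 0.5]
finger_gap: 0.001
```

Run:
```python
from h import *
st()
```

```text
t 3.85 box [-0.0055 -0.0055  0.0973] world [ 0.5417 -0.1864  0.0973] xyaw 97.16 tilt 0.0 F_box [-0.1  -1.38  0.5 ] M [-0.04 -0.02  0.  ] gap 0.001
```

The push force has gone to zero, so the catch probably drew the tray home. I'll press a few mm more to confirm it is against the stop.

move_arm(rows=[-1,-2,0,0,0,-1,-1,0,0,0,-1,-1,0,0,0,-1,0,0,0,0,-1,0,0,0,0])

```text
clock: 4.35
position: [0.5421, -0.1907, 0.0973]
ee_rot: [0.0, 0.662, 0.75, -0.0]
wrist_force: [0.7, 0.4, -0.0]
finger_gap: 0.001
```

Run:
```python
from h import *
st()
c=snap('top','t3.png'); i=c['color']
cv2.imwrite('pics/t3z.png',cv2.resize(i[185:285,250:390],None,fx=5.5,fy=5.5,interpolation=cv2.INTER_CUBIC))
```

```text
t 4.35 box [-0.0056 -0.0097  0.0973] world [ 0.5421 -0.1907  0.0973] xyaw 97.14 tilt 0.01 F_box [ 0.71  0.3  -0.03] M [ 0.01 -0.03  0.05] gap 0.001
```

View pics/t3z.png

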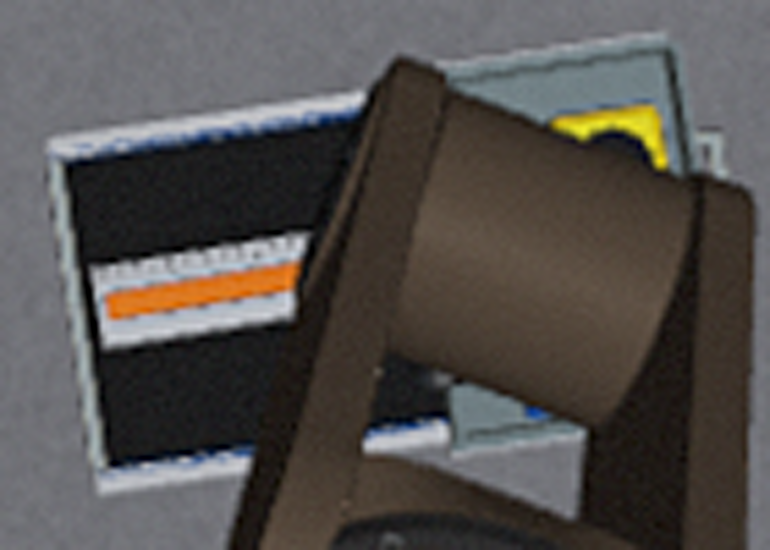

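move_arm(rows=[-1,-1,0,0,0,-1,-1,0,0,0,-1,0,0,0,0,-1,0,0,0,0,-1,0,0,0,0])

```text
clock: 4.9
position: [0.5424, -0.1925, 0.0973]
ee_rot: [0.0, 0.662, 0.75, -0.0]
wrist_force: [-0.7, -0.3, 0.1]
finger_gap: 0.002
```

Run:
```python
from h import *
st()
c=snap('scene','s3.png'); i=c['color']
cv2.imwrite('pics/s3z.png',cv2.resize(i[140:250,200:360],None,fx=5,fy=5,interpolation=cv2.INTER_CUBIC))
```

```text
t 4.9 box [-0.0056 -0.0116  0.0973] world [ 0.5424 -0.1925  0.0973] xyaw 97.14 tilt 0.0 F_box [-0.77 -0.19  0.13] M [ 0.   -0.02  0.01] gap 0.002
```

View pics/s3z.png

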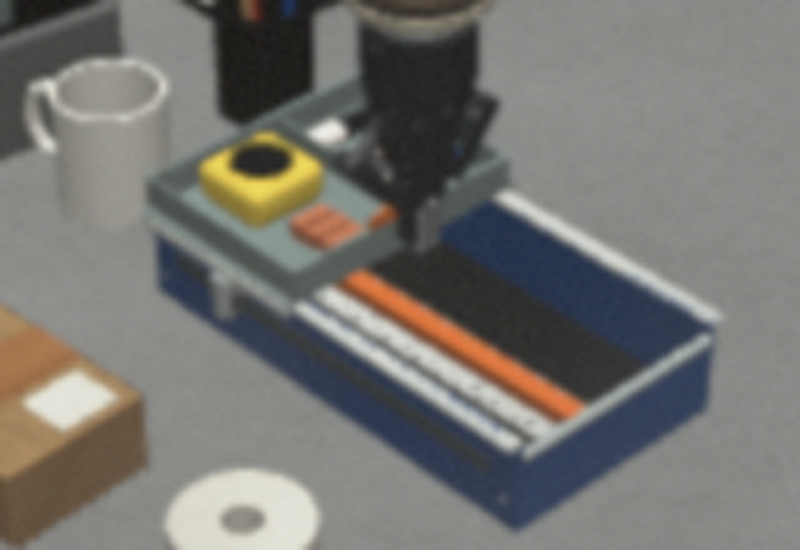

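The tray now sits at the back end. The fingers advanced 6 mm with no resistance, so it jumped ahead of them into the catch. One more small press should find the stop.

move_arm(rows=[-1,-1,0,0,0,-1,-1,0,0,0,-1,-1,0,0,0,-1,0,0,0,0,-1,0,0,0,0])

```text
clock: 5.45
position: [0.5423, -0.1934, 0.0973]
ee_rot: [-0.001, 0.662, 0.75, 0.001]
wrist_force: [3.5, 22.0, 6.0]
finger_gap: -0.004
```

Run:
```python
from h import *
st()
```

```text
t 5.45 box [-0.0057 -0.0124  0.0973] world [ 0.5423 -0.1934  0.0973] xyaw 97.12 tilt 0.16 F_box [ 6.35 21.32  5.97] M [ 3.39 -0.37  0.1 ] gap -0.004
```

That is the hard stop at 21 N, so the tray is home. I'll back off, rise and part-open over the grip point.

move_arm(rows=[-1,5,0,0,0,-0.1,12,2,-10,0,-0.1,18,2,-15,0,-0.1,20,2,0,0,-0.1,18,2,0,0])

```text
clock: 5.95
position: [0.542, -0.1203, 0.1241]
ee_rot: [0.001, 0.662, 0.75, 0.0]
wrist_force: [-0.5, 0.2, -0.1]
finger_gap: 0.447
```

Run:
```python
from h import *
st()
c=snap('wrist','w4.png')
```

```text
t 5.95 box [0.0034 0.06   0.1241] world [ 0.542  -0.1203  0.1241] xyaw 97.15 tilt 0.11 F_box [-0.48  0.28 -0.09] M [0.01 0.01 0.02] gap 0.447
```

View pics/w4.png

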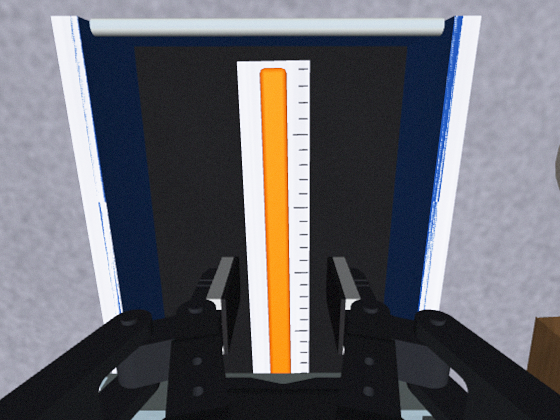

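Run:
```python
from h import *
c=camera('wrist'); s,p,T,y=st()
P=[]
for u,v,z in [(273.5,70,.03),(276,180,.03),(280.5,370,.03),(274,61,.014)]:
    w=ray(c,u,v,z);P.append(w);print(w2b(w).round(4), 'tool',((T.T@(w-p))*1000).round(1))
d=P[0]-P[2];print(np.degrees(np.arctan2(d[1],d[0])))
```

```text
t 6.05 box [0.0031 0.0611 0.1237] world [ 0.5416 -0.1193  0.1237] xyaw 97.26 tilt 0.04 F_box [-0.23 -0.67 -0.73] M [-0.01  0.07 -0.01] gap 0.448
[-0.002   0.1535  0.03  ] tool [92.4 -5.4 93.7]
[-0.0012  0.0882  0.03  ] tool [27.1 -4.4 93.7]
[ 0.0008 -0.058   0.03  ] tool [-119.1   -2.    93.7]
[-0.002   0.1599  0.014 ] tool [ 98.9  -5.5 109.7]
98.17328393483567
```

move_arm(rows=[-0.3,0,-4,15,-0.9,-0.3,0,0,22,0,-0.3,0,0,25,0,-0.3,0,0,25,0,-0.3,0,0,0,0])

```text
clock: 6.55
position: [0.5363, -0.1219, 0.0337]
ee_rot: [-0.002, 0.656, 0.755, -0.001]
wrist_force: [0.7, 0.1, -0.1]
finger_gap: 0.35
```

Run:
```python
from h import *
st()
c=snap('wrist','w5.png')
```

```text
t 6.55 box [-0.0025  0.0592  0.0337] world [ 0.5363 -0.1219  0.0337] xyaw 98.06 tilt 0.2 F_box [ 0.66 -0.02 -0.1 ] M [0.02 0.02 0.03] gap 0.35
```

View pics/w5.png

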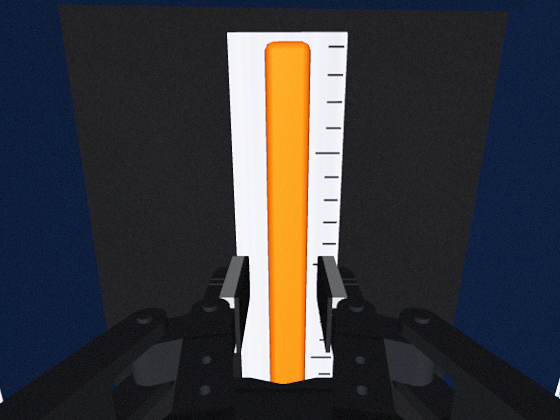

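The pads straddle the rib (columns 268–308 between pads at ~245 and ~322). I'll close with a low grip so the rule can pivot.

move_arm(rows=[-0.6,0,0.5,-2,0,-1,0,0,0,0,-1,0,0,0,0,-1,0,0,0,0,-1,0,0,0,0], squeeze=20)

```text
clock: 7.1
position: [0.5391, -0.1226, 0.0388]
ee_rot: [0.001, 0.656, 0.755, 0.001]
wrist_force: [-1.3, 1.8, 10.4]
finger_gap: 0.182
```

move_arm(rows=[-1,0,0,-3,0,-1,0,0,-3,0,-1,0,0,-3,0,-1,0,0,-3,0,-1,0,0,0,0])

```text
clock: 7.6
position: [0.5383, -0.1225, 0.0498]
ee_rot: [0.0, 0.656, 0.755, 0.0]
wrist_force: [-0.7, 1.2, 0.0]
finger_gap: 0.176
```

Run:
```python
from h import *
st()
c=snap('wrist','w6.png')
c=snap('scene','s6.png'); i=c['color']
cv2.imwrite('pics/s6z.png',cv2.resize(i[140:250,200:360],None,fx=5,fy=5,interpolation=cv2.INTER_CUBIC))
```

```text
t 7.6 box [-0.0006  0.0584  0.0498] world [ 0.5383 -0.1225  0.0498] xyaw 98.04 tilt 0.03 F_box [-0.52  1.27  0.03] M [ 0.09 -0.05 -0.02] gap 0.176
```

View pics/w6.png

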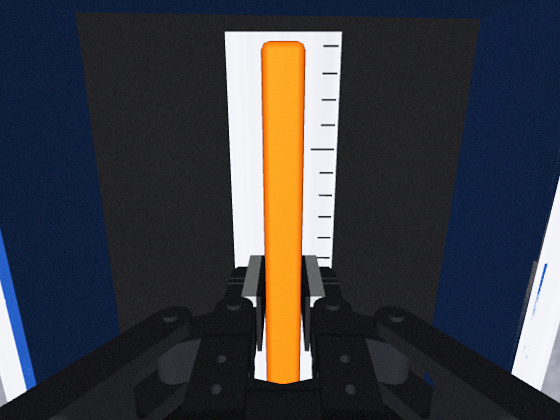

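View pics/s6z.png

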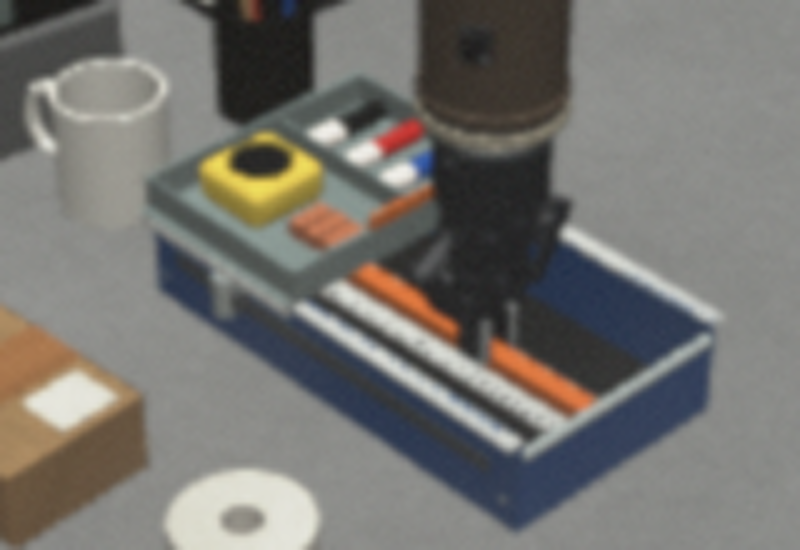

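The rule came up level and rigid with the fingertips right on its plate. I'll set it down and regrip about 4 mm higher so it can pivot freely.

move_arm(rows=[-1,0,0,5,0,-1,0,0,5,0,-0.45,0,0,1,0,-0.45,0,0,-3,0,-0.45,0,0,-1.5,0])

```text
clock: 8.2
position: [0.5381, -0.1224, 0.043]
ee_rot: [-0.0, 0.656, 0.755, -0.0]
wrist_force: [0.3, 0.0, 0.5]
finger_gap: 0.273
```

move_arm(rows=[-1,0,0,0,0,-1,0,0,0,0,-1,0,0,0,0,-1,0,0,0,0,-1,0,0,0,0], squeeze=20)

```text
clock: 8.7
position: [0.5383, -0.1225, 0.0433]
ee_rot: [0.0, 0.656, 0.755, 0.0]
wrist_force: [-1.0, 0.5, 6.9]
finger_gap: 0.178
```

Run:
```python
from h import *
st()
```

```text
t 8.7 box [-0.0005  0.0584  0.0433] world [ 0.5383 -0.1225  0.0433] xyaw 98.05 tilt 0.04 F_box [-0.94  0.68  6.9 ] M [ 0.05  0.15 -0.02] gap 0.178
```

move_arm(rows=[-1,0,0,-8,0,-1,0,0,-8,0,-1,0,0,-8,0,-1,0,0,-8,0,-1,0,0,-6,0])

```text
clock: 9.2
position: [0.5383, -0.1225, 0.0818]
ee_rot: [0.0, 0.656, 0.755, 0.0]
wrist_force: [-0.0, 0.1, -1.9]
finger_gap: 0.177
```

Run:
```python
from h import *
st()
c=snap('wrist','w7.png')
c=snap('scene','s7.png'); i=c['color']
cv2.imwrite('pics/s7z.png',cv2.resize(i[140:250,200:360],None,fx=5,fy=5,interpolation=cv2.INTER_CUBIC))
```

```text
t 9.2 box [-0.0006  0.0584  0.0818] world [ 0.5383 -0.1225  0.0818] xyaw 98.04 tilt 0.04 F_box [-0.02  0.14 -1.89] M [ 0.09  0.02 -0.01] gap 0.177
```

View pics/w7.png

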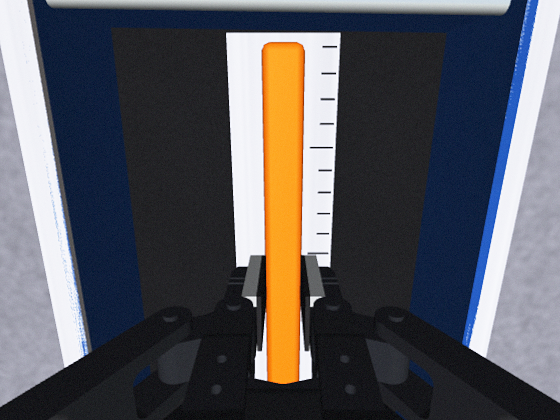

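View pics/s7z.png

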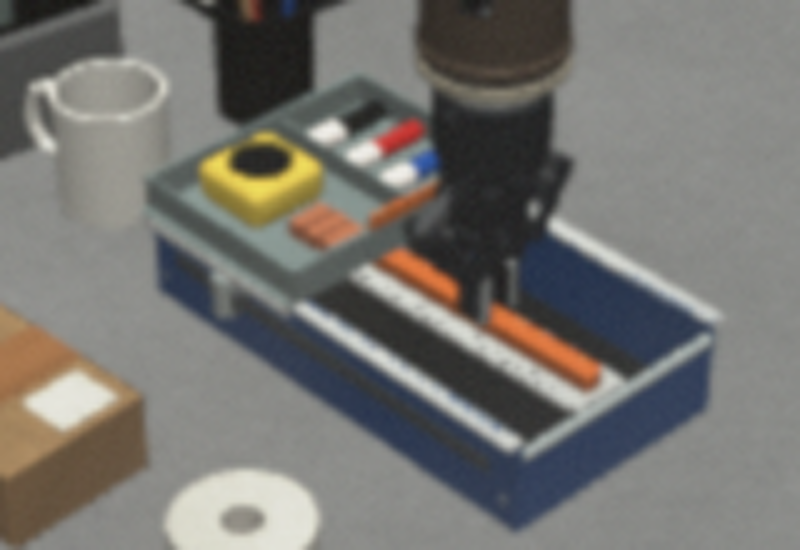

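The rule is rising level, held stiffly. Next I lift slowly so the tray's underside presses end B down and tips the rule in the grip, watching the force.

move_arm(rows=[-1,0,0,-2,0,-1,0,0,-2,0,-1,0,0,-1,0,-1,0,0,-1,0,-1,0,0,-1,0])

```text
clock: 9.8
position: [0.538, -0.1224, 0.0877]
ee_rot: [-0.0, 0.656, 0.755, -0.0]
wrist_force: [0.4, 0.7, -2.0]
finger_gap: 0.172
```

move_arm(rows=[-1,0,0,-1,0,-1,0,0,-1,0,-1,0,0,-1,0,-1,0,0,-1,0,-1,0,0,0,0])

```text
clock: 10.3
position: [0.5381, -0.1224, 0.0919]
ee_rot: [0.0, 0.656, 0.755, 0.0]
wrist_force: [0.7, -0.1, -2.2]
finger_gap: 0.177
```

Run:
```python
from h import *
st()
c=snap('wrist','w8.png')
```

```text
t 10.3 box [-0.0007  0.0585  0.0919] world [ 0.5381 -0.1224  0.0919] xyaw 98.04 tilt 0.01 F_box [ 0.67 -0.18 -2.18] M [0.09 0.04 0.04] gap 0.177
```

View pics/w8.png

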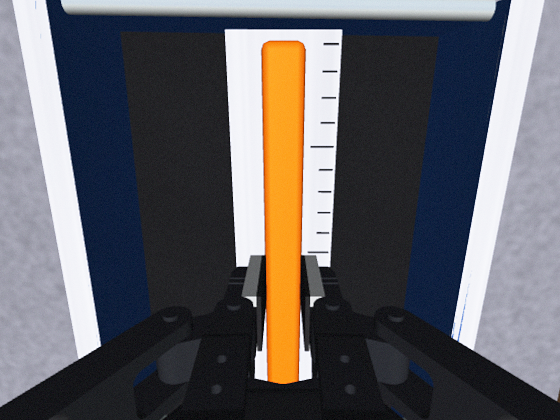

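The force stays small, so it is pivoting. Keep lifting.

move_arm(rows=[-1,0,0,-2,0,-1,0,0,-2,0,-1,0,0,-2,0,-1,0,0,-2,0,-1,0,0,-1,0])

```text
clock: 10.85
position: [0.5382, -0.1224, 0.1011]
ee_rot: [0.0, 0.656, 0.755, 0.0]
wrist_force: [0.6, -0.4, -3.1]
finger_gap: 0.178
```

Run:
```python
from h import *
st()
c=snap('wrist','w9.png')
c=snap('scene','s9.png'); i=c['color']
cv2.imwrite('pics/s9z.png',cv2.resize(i[140:250,200:360],None,fx=5,fy=5,interpolation=cv2.INTER_CUBIC))
```

```text
t 10.85 box [-0.0007  0.0585  0.1011] world [ 0.5382 -0.1224  0.1011] xyaw 98.05 tilt 0.02 F_box [ 0.57 -0.51 -3.11] M [ 0.14 -0.03  0.01] gap 0.178
```

View pics/w9.png

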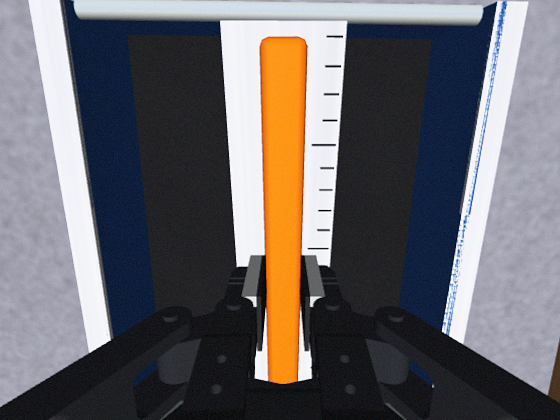

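View pics/s9z.png

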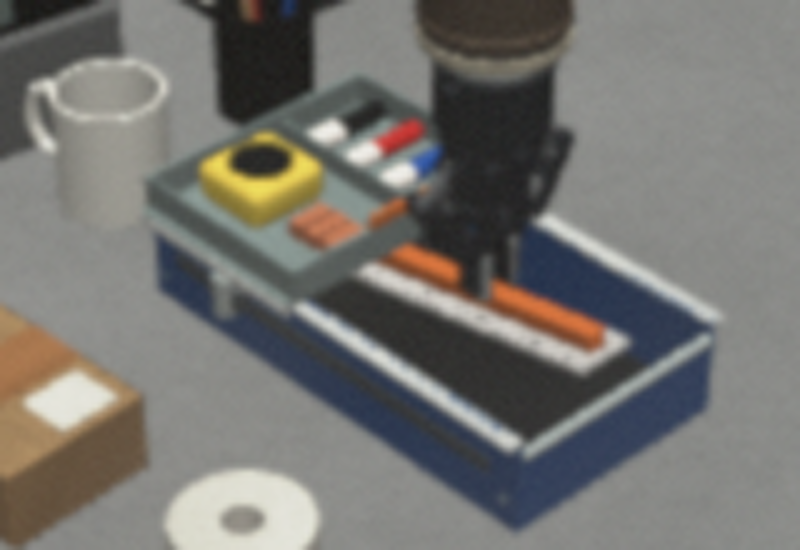

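The rule is tipped (end A ~8° up, above the lip height) and the tray force is only about 1 N. Now I draw it outward along its slope.

move_arm(rows=[-1,6,0,-0.6,0,-1,8,0,-0.8,0,-1,8,0,-0.8,0,-1,8,0,-0.8,0,-1,0,0,0,0])

```text
clock: 11.45
position: [0.5337, -0.0914, 0.1039]
ee_rot: [-0.0, 0.655, 0.755, 0.0]
wrist_force: [0.2, -1.3, -1.2]
finger_gap: 0.175
```

Run:
```python
from h import *
st()
c=snap('wrist','w10.png')
c=snap('scene','s10.png'); i=c['color']
cv2.imwrite('pics/s10z.png',cv2.resize(i[140:250,200:360],None,fx=5,fy=5,interpolation=cv2.INTER_CUBIC))
```

```text
t 11.45 box [-0.0012  0.0898  0.1039] world [ 0.5337 -0.0914  0.1039] xyaw 98.11 tilt 0.01 F_box [-0.01 -1.33 -1.18] M [0.08 0.03 0.03] gap 0.175
```

View pics/s10z.png

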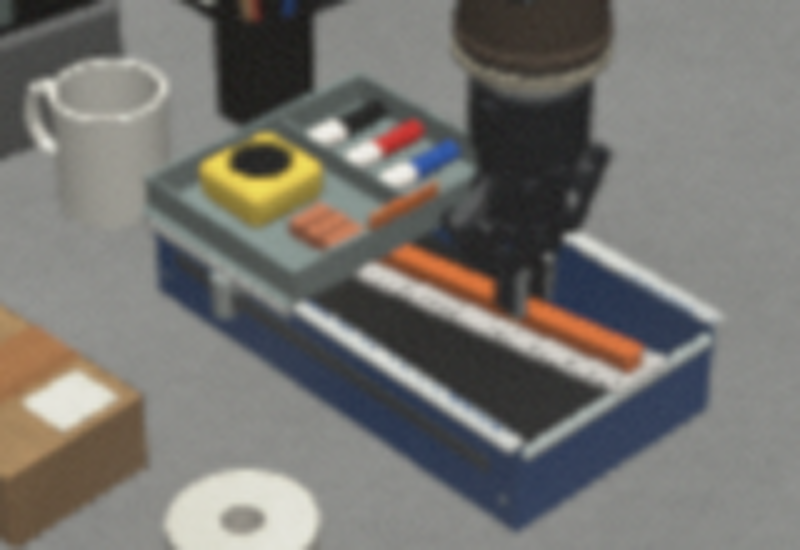

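View pics/w10.png

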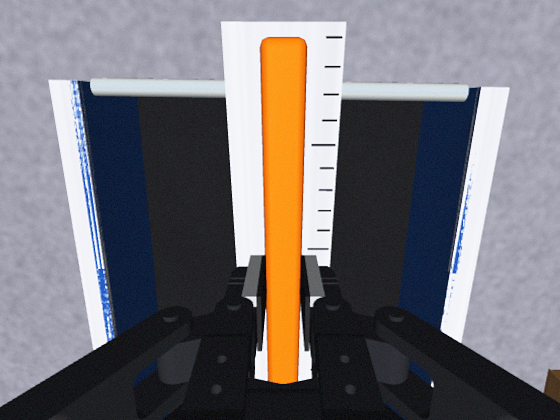

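The wrist view shows the plate end (row 22) above and past the lip (row 90). I'll triangulate the end to confirm step 2.

Run:
```python
from h import *
w=camera('wrist');s=camera('scene')
def dr(c,u,v):
    p=ray(c,u,v,0);e=np.array(c['eye']);d=p-e;return e,d/np.linalg.norm(d)
for (a,b) in [((284,38),(328.2,209.5))]:
    e1,d1=dr(w,*a);e2,d2=dr(s,*b)
    A=np.stack([d1,-d2],1);t=np.linalg.lstsq(A,e2-e1,rcond=None)[0]
    p,q=e1+t[0]*d1,e2+t[1]*d2;print('rib end top',w2b(p).round(4),w2b(q).round(4))
for y,z in [(.188,.092),(.188,.085),(.188,.075)]:
    print(y,z,(proj(s,b2w([.022,y,z]))-[200,140])*5,(proj(s,b2w([0,.175,.066]))-[200,140])*5)
st()
```

```text
rib end top [-0.0018  0.1823  0.104 ] [-0.006   0.1864  0.1047]
0.188 0.092 [[610.52212568 384.69675063]] [[617.42010963 392.86569594]]
0.188 0.085 [[609.98516846 393.72697927]] [[617.42010963 392.86569594]]
0.188 0.075 [[609.2230608  406.54365472]] [[617.42010963 392.86569594]]
t 11.65 box [-0.001   0.0884  0.1038] world [ 0.534  -0.0928  0.1038] xyaw 98.05 tilt 0.01 F_box [-0.54  0.32 -0.02] M [ 0.03  0.   -0.03] gap 0.174
```

End A is at about y=0.189, z=0.094 and end B is still under the tray, so step 2 is met. Continuing to draw it out.

move_arm(rows=[-1,12,0,-1.2,0,-1,15,0,-1.5,0,-1,15,0,-1.5,0,-1,15,0,-1.5,0,-1,10,0,-1,0])

```text
clock: 12.15
position: [0.5242, -0.0246, 0.1107]
ee_rot: [-0.0, 0.655, 0.755, 0.0]
wrist_force: [0.1, -0.3, -1.4]
finger_gap: 0.178
```

move_arm(rows=[-1,12,0,-1.5,0,-1,15,0,-2,0,-1,15,0,-2,0,-1,10,0,-1.5,0,-1,0,0,0,0])

```text
clock: 12.65
position: [0.5171, 0.0265, 0.1177]
ee_rot: [0.0, 0.655, 0.755, 0.0]
wrist_force: [0.0, -0.6, -0.9]
finger_gap: 0.18
```

Run:
```python
from h import *
st()
c=snap('wrist','w11.png')
c=snap('scene','s11.png'); i=c['color']
cv2.imwrite('pics/s11z.png',cv2.resize(i[140:260,200:360],None,fx=5,fy=5,interpolation=cv2.INTER_CUBIC))
```

```text
t 12.65 box [-0.0024  0.2088  0.1177] world [0.5171 0.0265 0.1177] xyaw 98.13 tilt 0.01 F_box [-0.04 -0.57 -0.93] M [ 0.04 -0.03  0.01] gap 0.18
```

View pics/s11z.png

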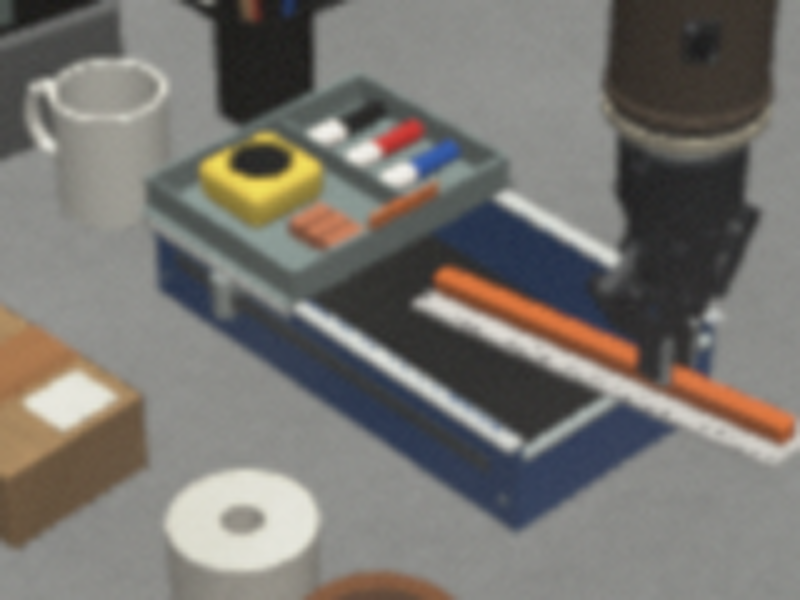

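End B is clear of the tray and over the open box. Next I lift and carry it to the mat.

move_arm(rows=[-1,0,0,-8,0,-1,0,0,-12,0,-1,0,0,-14,0,-1,0,0,-12,0,-1,4,0,-6,0])

```text
clock: 13.25
position: [0.5174, 0.0287, 0.1712]
ee_rot: [0.001, 0.656, 0.755, 0.001]
wrist_force: [-0.3, 0.6, -1.5]
finger_gap: 0.178
```

Run:
```python
from h import *
y=np.radians(98.1); t=np.array([.4912,.3186,.165])+.05*np.array([np.cos(y),np.sin(y),0]); print(t)
plan(t,98.1,14,-1)
```

```text
[0.48415494 0.36810118 0.165     ]
t 13.25 box [-0.0018  0.211   0.1712] world [0.5174 0.0287 0.1712] xyaw 97.99 tilt 0.12 F_box [-0.21  0.64 -1.51] M [0.12 0.04 0.01] gap 0.178
[-1, 24.3, 1.0, 0.4, -0.01]
[-1, 24.3, 1.0, 0.4, -0.01]
[-1, 24.3, 1.0, 0.4, -0.01]
[-1, 24.3, 1.0, 0.4, -0.01]
[-1, 24.3, 1.0, 0.4, -0.01]
[-1, 24.3, 1.0, 0.4, -0.01]
[-1, 24.3, 1.0, 0.4, -0.01]
[-1, 24.3, 1.0, 0.4, -0.01]
[-1, 24.3, 1.0, 0.4, -0.01]
[-1, 24.3, 1.0, 0.4, -0.01]
[-1, 24.3, 1.1, 0.4, -0.01]
[-1, 24.3, 1.1, 0.4, -0.01]
[-1, 24.3, 1.1, 0.4, -0.01]
[-1, 24.3, 1.1, 0.4, -0.01]
```

move_arm(rows=[-1,14,1,0,0,-1,25,1,0,0,-1,27,1,0,0,-1,27,1,0,0,-1,27,1,0,0])

```text
clock: 13.75
position: [0.504, 0.1505, 0.1691]
ee_rot: [-0.0, 0.656, 0.755, -0.0]
wrist_force: [1.1, -1.1, -1.3]
finger_gap: 0.176
```

move_arm(rows=[-1,27,1,0,0,-1,27,1,0,0,-1,27,1,0,0,-1,27,1,0,0,-1,27,1,0,0])

```text
clock: 14.25
position: [0.4898, 0.2849, 0.1689]
ee_rot: [-0.0, 0.656, 0.755, -0.0]
wrist_force: [1.1, -0.1, -1.6]
finger_gap: 0.174
```

move_arm(rows=[-1,27,1,0,0,-1,25,1,0,0,-1,20,1,0,0,-1,10,1,0,0,-1,3,1,0,0])

```text
clock: 14.75
position: [0.4835, 0.3688, 0.1692]
ee_rot: [-0.0, 0.655, 0.755, -0.0]
wrist_force: [-0.8, 0.1, -1.2]
finger_gap: 0.176
```

Run:
```python
from h import *
st()
c=snap('top','t12.png')
c=snap('scene','s12.png'); i=c['color']
cv2.imwrite('pics/s12z.png',cv2.resize(i[200:360,290:500],None,fx=3.7,fy=3.7,interpolation=cv2.INTER_CUBIC))
```

```text
t 14.75 box [0.0083 0.5526 0.1692] world [0.4835 0.3688 0.1692] xyaw 98.11 tilt 0.02 F_box [-0.74  0.21 -1.24] M [ 0.05 -0.01 -0.02] gap 0.176
```

View pics/t12.png

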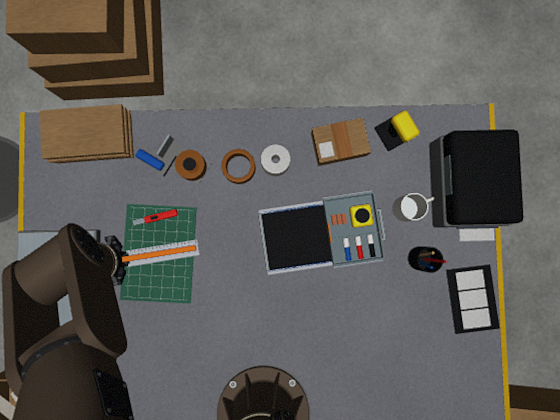

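View pics/s12z.png

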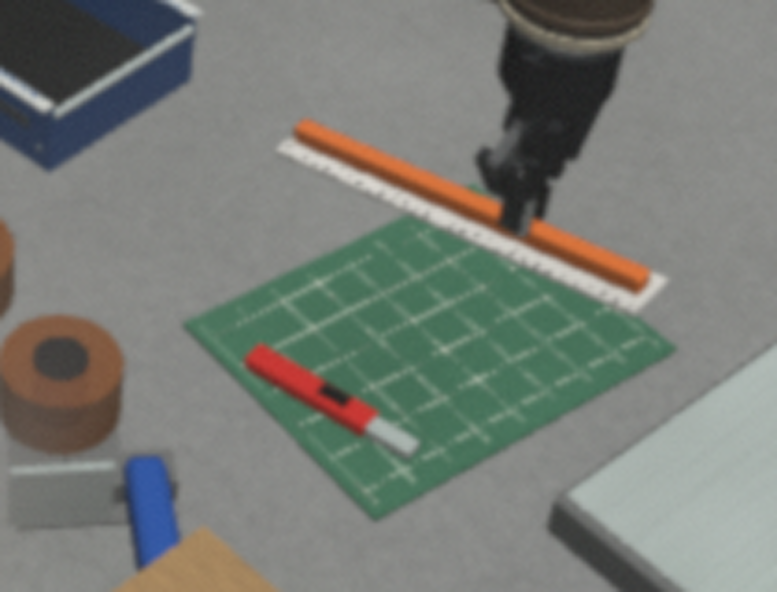

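The rule is carried stably over the mat, still about 8° nose-up, and the tray is still latched. I'll dab end B on the mat at low grip to level it, then grip hard and rise.

move_arm(rows=[-1,0,0,15,0,-1,0,0,22,0,-1,0,0,22,0,-1,0,0,20,0,-1,0,0,10,0])

```text
clock: 15.35
position: [0.4835, 0.3663, 0.079]
ee_rot: [-0.0, 0.656, 0.755, -0.001]
wrist_force: [-0.5, -0.2, -0.4]
finger_gap: 0.176
```

move_arm(rows=[-1,0,0,6,0,-1,0,0,4,0,-1,0,0,4,0,-1,0,0,4,0,-1,0,0,4,0])

```text
clock: 15.85
position: [0.4842, 0.368, 0.0587]
ee_rot: [0.0, 0.656, 0.755, 0.0]
wrist_force: [-0.7, -0.1, -0.6]
finger_gap: 0.179
```

Run:
```python
from h import *
st()
```

```text
t 15.85 box [0.0089 0.5518 0.0587] world [0.4842 0.368  0.0587] xyaw 98.05 tilt 0.04 F_box [-0.73  0.   -0.57] M [ 0.08 -0.02 -0.05] gap 0.179
```

move_arm(rows=[-1,0,0,4,0,-1,0,0,4,0,-1,0,0,4,0,-1,0,0,4,0,-1,0,0,2,0])

```text
clock: 16.35
position: [0.4838, 0.3678, 0.0401]
ee_rot: [-0.0, 0.656, 0.755, -0.0]
wrist_force: [0.7, 0.8, 0.5]
finger_gap: 0.175
```

move_arm(rows=[-1,0,0,0,0,-1,0,0,0,0,-1,0,0,0,0,-1,0,0,0,0,-1,0,0,0,0], squeeze=70)

```text
clock: 16.85
position: [0.4839, 0.3678, 0.0406]
ee_rot: [-0.0, 0.656, 0.755, 0.0]
wrist_force: [-0.4, -1.1, -1.2]
finger_gap: 0.143
```

move_arm(rows=[-1,0,0,-6,0,-1,0,0,-16,0,-1,0,0,-20,0,-1,0,0,-20,0,-1,0,0,-20,0])

```text
clock: 17.35
position: [0.4841, 0.368, 0.1246]
ee_rot: [0.0, 0.656, 0.755, 0.001]
wrist_force: [0.9, 0.1, -0.5]
finger_gap: 0.145
```

move_arm(rows=[-1,0,0,-12,0,-1,0,0,-6,0,-1,0,0,0,0,-1,0,0,0,0,-1,0,0,0,0])

```text
clock: 17.85
position: [0.4835, 0.3675, 0.1396]
ee_rot: [-0.0, 0.656, 0.755, -0.001]
wrist_force: [-0.4, -0.7, -0.8]
finger_gap: 0.147
```

Run:
```python
from h import *
st()
c=snap('top','t13.png'); i=c['color']
cv2.imwrite('pics/t13z.png',cv2.resize(i[190:310,90:210],None,fx=5,fy=5,interpolation=cv2.INTER_CUBIC))
c=snap('scene','s13.png'); i=c['color']
cv2.imwrite('pics/s13z.png',cv2.resize(i[200:360,290:500],None,fx=3.7,fy=3.7,interpolation=cv2.INTER_CUBIC))
c=snap('wrist','w13.png')
```

```text
t 17.85 box [0.0082 0.5514 0.1396] world [0.4835 0.3675 0.1396] xyaw 98.04 tilt 0.08 F_box [-0.53 -0.59 -0.84] M [0.06 0.05 0.04] gap 0.147
```

View pics/t13z.png

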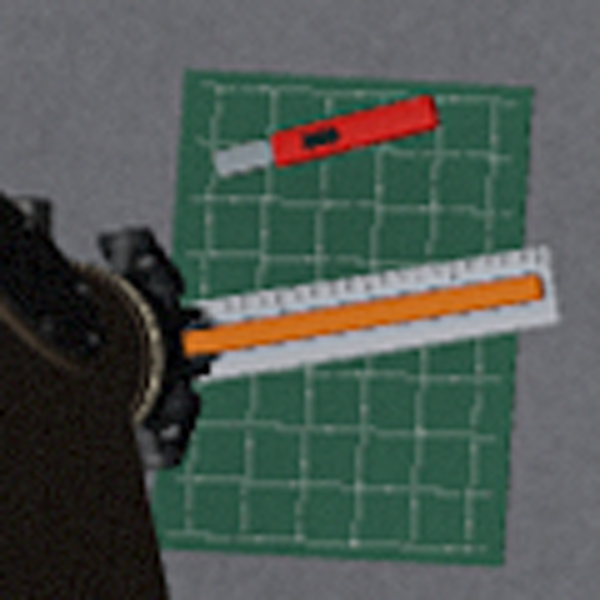

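View pics/s13z.png

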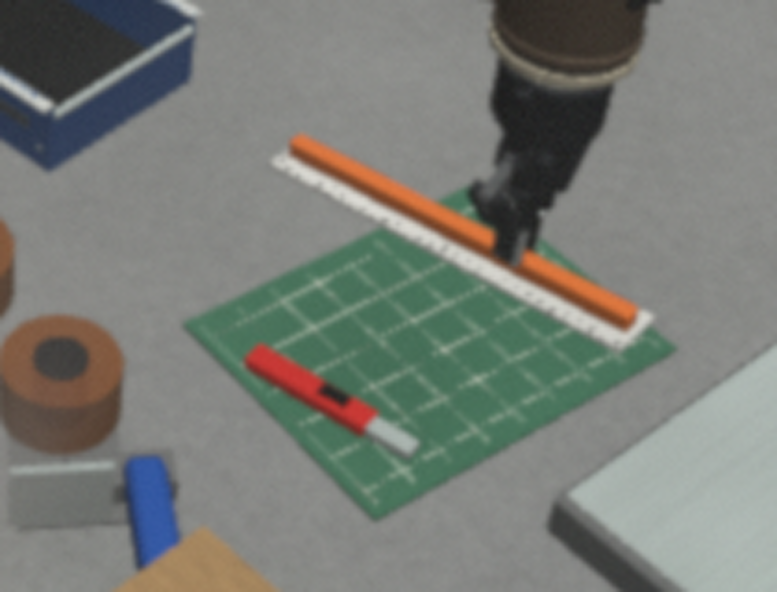

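View pics/w13.png

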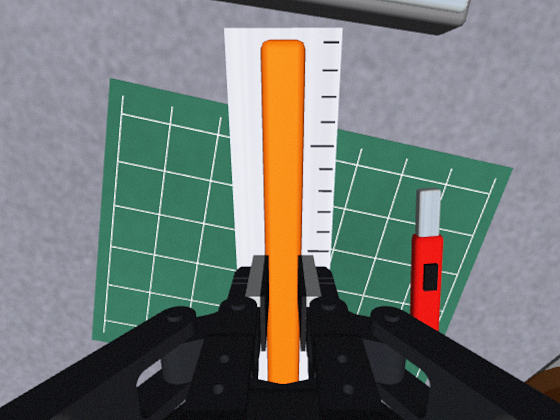

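Run:
```python
from h import *
c=camera('top'); s=sense()
b=ray(c,90+554/5,190+285/5,.11); y=np.radians(98.0)
cen=b+.15*np.array([np.cos(y),np.sin(y),0]); print('b',b,'centre',cen,'off mat',np.linalg.norm(cen[:2]-[.4912,.3186]))
sc=camera('scene')
for v in [(-.145,.126),(.145,.126)]:
    p=np.append(cen[:2]+v[0]*np.array([np.cos(y),np.sin(y)]),v[1]); print((proj(sc,p)-[290,200])*3.7)
a=cv2.imread('pics/top0.png').astype(int);i=c['color'].astype(int)
cv2.imwrite('pics/t14.png',cv2.resize(c['color'][100:290,110:460],None,fx=2.2,fy=2.2,interpolation=cv2.INTER_CUBIC))
for n,(x0,y0,x1,y1) in dict(knife=(133,205,180,226),rolls=(134,135,295,186),mugpot=(390,190,445,273)).items(): print(n,np.abs(a-i)[y0:y1,x0:x1].mean().round(2))
```

```text
b [0.50988264 0.16828    0.11      ] centre [0.48900667 0.31682021 0.11      ] off mat 0.00282459260638856
[[293.67058998 119.075585  ]]
[[630.73030997 316.15453631]]
knife 4.13
rolls 4.67
mugpot 4.63
```

View pics/t14.png

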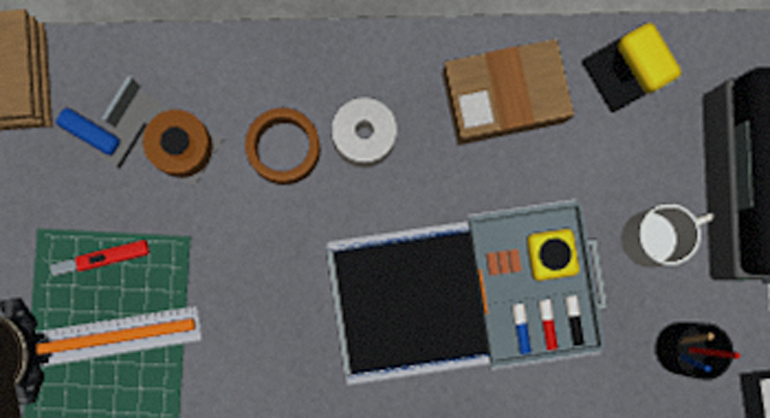

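The rule's centre is within about 3 mm of the mat's centre and the rule is level to about 3°. The tray is still home and the bystanders haven't moved, so I'll hand it in.

Run:
```python
from h import *
st(); print(hand_in())
```

```text
t 18.1 box [0.0085 0.5516 0.1401] world [0.4838 0.3678 0.1401] xyaw 98.05 tilt 0.04 F_box [-1.32  0.48 -1.28] M [0.07 0.01 0.05] gap 0.146
the job is handed in; nothing more can be done
None
```

The job was handed in at 18.1 s with the rule held over the mat. No verdict came back.

- **Tray:** I pushed it back until the catch snapped. The push force dropped to zero, and a further press met the hard stop at about 21 N. The last top picture shows it still fully back.
- **Rule out of the box:** The wrist cannot tilt, so I gripped the rib lightly, 5 cm towards the lip from its balance point. The tray's underside tipped the rule in the grip as I lifted, with about 1 N of extra force. I checked that end A was over the lip, at about y = 0.19 m and z = 0.09 m. End B's place under the tray was worked out from the tilt, not seen. I then drew the rule out along its slope, and wrist forces stayed around 3 N or less.
- **Over the mat:** I dabbed the rule on the mat to level it, gripped at 70 N and rose.
- **Last checks:**
  - The rule's centre is about 3 mm from the mat's centre seen from above, and its underside about 10 cm up.
  - The wrist is nearly still, and pictures before and after show no bystander moved.
  - The scene camera puts end B about 12 mm lower than a perfectly level rule would have it. That is a tilt of about 0.04 rad, well inside the 0.25 rad limit.

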